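Lay the stage box down and shut the flight case

TASK

Get the small flight case ready to go: with a fingertip, gently push the top of the orange stage box that stands on end in it, so that it tips over away from its knobs and lies flat on its black rubber back, knobs up, on the floor of its bay. Then push the open lid over and down until it is fully shut. Only push: do not lift or pinch anything, and leave everything else on the table and in the case where it is.

Things in the scene. Friction and masses are not known exactly. Their poses are not given: they have to be found in the camera images.
- case: black flight case with aluminium edges, fixed to the table; 290 mm along its x, 220 mm along its y, walls 70 mm high and 8 mm thick, inner floor 10 mm above the table. Origin: centre of its underside; z up. The lid's hinge runs along the top of its +y wall
- bay (a point): centre of the floor of the stage box's wide bay in the case; the bay is 244 mm along the case's x and 132 mm along its y. Foam 30 mm high bounds it: a block at its +x end and a 12 mm bar at its +y side, beyond which lies a narrow bay beside the hinge
- case_hinge (a point): mid-point of the lid's hinge line, 70 mm above the table, at (0, 110, 70) mm in the case's frame; the line runs along the case's x
- lid (a joint): lid angle, rad: 0 fully shut, 1.57 upright, starts at 1.5 to 1.85, stop at 1.95. The stiff hinge (0.7 N m; 4 to 7 N near the free edge) holds the lid wherever it is left: push it all the way. The lid, 0.4 kg, is a black shallow tray with aluminium edges: 290 mm along the hinge, 220 mm from hinge to free edge, 30 mm deep; shut, its flat top is 100 mm above the table
- lid_edge (a point): mid-point of the free edge of the lid, on its outer (top) face: 220 mm from the hinge line and 30 mm out from it, square to the lid; lid upright: 290 mm above the table, 30 mm beyond the hinge line towards the case's +y
- stagebox: orange metal stage box, loose, about 0.35 kg, on end in the case: 36 (its x) x 64 (y) x 110 mm (z). Origin: centre of its foot; z up at the start, top 120 mm above the table. Two 18 mm black knobs stick out 8 mm from its -x face, 30 mm up; black rubber back: +x face. Its x is within 0.15 rad of the case's x. Tip it towards its +x: pushed near the top it falls by itself past 18 degrees
- stagebox_center (a point): centre of the stage box, half-way along its 110 mm; 65 mm above the table while it stands, 28 mm when it lies flat in the case
- torch: black pocket torch, 120 x 26 mm, lying loose in the narrow bay of the case beside the hinge; origin at the centre of its underside; a bystander
- battery: grey and blue battery brick, 70 x 40 x 22 mm, lying loose in the narrow bay of the case beside the hinge; origin at the centre of its underside; a bystander
- bottle: green drinks bottle, 66 mm across, 210 mm tall, standing on the table; origin at the centre of its underside; a bystander
- cup: black coffee cup, 72 mm across, 85 mm tall, standing on the table; origin at the centre of its underside; a bystander
- radio: black walkie-talkie standing upright on the table, 35 x 58 x 110 mm plus a 50 mm aerial; origin at the centre of its underside; a bystander
- tape: roll of blue tape lying flat on the table, 100 mm across, 48 mm tall; origin at the centre of its underside; a bystander
- clamp: steel screw clamp standing on the table, 130 mm long, 64 mm tall; origin at the centre of its underside; a bystander
Mind the look-alikes: they are no part of the job. Of the things that look like the stagebox, the smallest one is meant.

How it is judged:
By the outcome, as a careful person would: the job done as asked, in the order asked, and still so for the second after the job is handed in, with the robot touching nothing.
It also fails if it takes over 64 s, if anything falls off the work surface, if the arm or the gripper's body presses on something with over 40 N, if the wrist force passes 120 N, or if a joint passes its speed limit or range.

ROBOT

A 6-joint arm with a two-finger parallel gripper is mounted at the origin on the work surface. World frame = base frame: x ahead of the robot, y to its left, z up, the work surface at z = 0. Lengths are in mm, angles in rad, forces in N, time in s.
With the tool pointing down it reaches from about 275 to 775 mm from the base axis. Payload 14.6 kg.
Tool frame: the origin (TCP) lies at the very end of the fingers, on their centre line; the grasp point (between the pads) lies 19 mm behind it (ctrl.pinch_z is the distance from the TCP to the grasp point, in mm); z points along the fingers, y is the line along which they close (so a half turn about z gives the same grasp; the last joint's range is limited). The gripper opens to 85 mm and grips with 20 to 120 N. Pads are 22 mm wide; open, the fingers measure 114 mm over their backs; the gripper's body (76 mm by 85 mm) begins 54 mm behind the grasp point. The pads swing forward as they close: fully open they stand 13 mm farther back than shut.
Start: joints at [-1.263, 0.263, -0.048, 1.259, 0, 1.415], TCP at [234.384, -469.779, 231.278] pointing down, gripper open.
Joint ranges: [-2.65, 2.65], [-0.89, 1.7], [-1.18, 1.37], [-2.13, 2.11], [-1.35, 1.29], [-3.14, 3.14]. Speed limits (rad/s): [1.89, 1.89, 2.57, 2.79, 3.14, 3.14].

INTERFACE

Orientations are given as a unit quaternion [x, y, z, w].
In Python, from bench import observe, imaging, workorder, ctrl gives the robot as it stands.
- The arm moves only by the tool arm_command, never from a script. Its arguments are lists of equal length, an entry for each row: "jaw": the gripper's target within -1 to 1 (fully open at 1, half-way at 0, shut at -1); "xyz": the shift along the tool's x, y, z in cm, a list of three; "rot": the turn, a rotation vector about the tool's x, y, z in rad, a list of three. A call has 1 to 8 rows; each row shifts and turns the commanded pose from where the row before left it, along the tool's axes as they then stand; what a row does not reach is not made up. A row lasts 1/10 s, in which the tool goes at most 50 mm and 8.59 degrees, less where a joint would pass 70% of its speed; a pose out of reach is approached as far as the arm can. A call with a gripper value outside its range is refused whole. The fingers move at their own pace and stop on an object; the grip force is fixed at half the most. Time passes only in rows, so rows that do not move let the fingers close. It gives the time, the measured TCP pose, the force, the opening and the grip force at its end, in the units of the state.
- observe(): the state, without advancing time (a new reading comes with each control period).
- imaging.read_camera(name): name is "scene" or "top" or "wrist"; returns the picture (384x512x3 uint8, red, green, blue); there is no depth.
- imaging.calibration(name): a dict with "K" (3x3 intrinsics, pixels), "R" (3x3) and "t" (3): a world point X has camera coordinates R X + t. Camera axes: x right, y down, z forward; pixel columns grow to the right and rows downward; lengths in mm; the calibration is good to about 2 mm. A picture is of the moment at which its call begins: read the wrist's pose just before it. calibration takes no time and is no camera call; for the wrist camera it gives the pose at the moment of the call.
- workorder.job_done(): hands the job in; it is judged then, once.
The state is a dict: "time_s": time; "joints": joint angles; "qvel": joint speeds; "tau": joint torques, N m; "tool_pos": TCP position; "ee_rot": TCP orientation; "ft_force": force on the tool from outside, world axes, zero at the start; "ft_torque": the same for the moment, N m; "grip_width": opening from 0.0 (shut) to 1.0 (fully open); "gripper_force": force on a finger pad.
Only numpy, scipy, OpenCV 4.12 (cv2) and the standard library are available. Lean on these libraries where they do the work, as an engineer would, in place of code of your own. Each camera call takes 0.05 s, during which the arm holds its last target. There are 200 camera calls.

## Working session

There is one attempt and no reset: what is moved stays moved. The work goes in short steps, Python scripts to look and compute and a tool call to move; the robot and the scene stay as the last step left them, time stands still between calls to the robot, and variables do not carry over. Pictures are saved under pics/ and viewed, at most 10 in all, crops included, and the job is handed in when it is done.

Besides the shell and the picture viewer there is one more tool, called after ">>>" in YAML: its name, and indented under it one key for each argument. arm_command: Moves the arm, as the interface text tells. Its arguments: {"type":"object","properties":{"jaw":{"type":"array"},"xyz":{"type":"array"},"rot":{"type":"array"}},"required":["jaw","xyz","rot"]}

```bash
ls; mkdir -p pics; python3 - <<'E'
from bench import observe, imaging, workorder, ctrl
import cv2,numpy as np
for n in("scene","top"):
    cv2.imwrite(f"pics/{n}0.png",imaging.read_camera(n)[:,:,::-1])
    c=imaging.calibration(n);print(n,np.round(c["K"],1).tolist(),np.round(c["R"],4).tolist(),np.round(c["t"],1).tolist())
print(observe())
E
```

```text
pics
scene [[349.2, 0.0, 256.3], [0.0, 349.2, 192.9], [0.0, 0.0, 1.0]] [[0.0952, 0.9954, 0.0054], [0.7769, -0.0709, -0.6256], [-0.6224, 0.0637, -0.7801]] [-68.0, -337.7, 1544.2]
top [[462.8, 0.0, 258.5], [0.0, 462.8, 181.2], [0.0, 0.0, 1.0]] [[0.0242, -0.9997, 0.0035], [-0.9765, -0.0243, -0.2141], [0.2141, 0.0017, -0.9768]] [-24.4, 522.2, 1584.7]
{'time_s': 0.1, 'joints': array([-1.26324717e+00,  2.63487930e-01, -4.88154209e-02,  1.25938790e+00,
        1.29980242e-05,  1.41550815e+00]), 'qvel': array([-0.00153051, -0.00195826,  0.00135914,  0.00111482,  0.00104965,
       -0.00013983]), 'tau': array([ 3.48907175e-03, -6.38574886e+01,  3.85064471e+01,  9.99669253e-03,
       -1.05971362e-04,  1.40655700e-07]), 'tool_pos': array([ 234.34552561, -469.55667816,  230.88782899]), 'ee_rot': array([ 9.73341894e-01,  2.29358579e-01, -2.75524636e-05, -4.46660808e-04]), 'ft_force': array([-0.30863241,  0.6865575 , -0.08260691]), 'ft_torque': array([-0.00075107, -0.01694846,  0.04982272]), 'gripper_force': 0.0, 'grip_width': 1.001397764066534}
```

View pics/scene0.png

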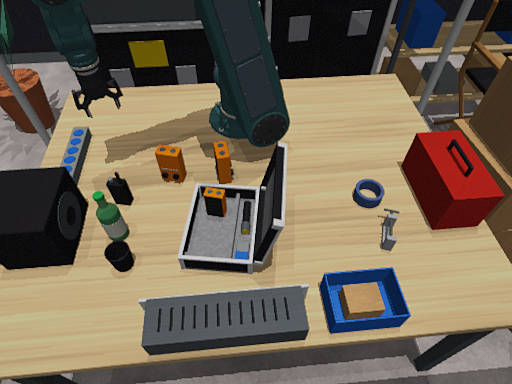

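View pics/top0.png

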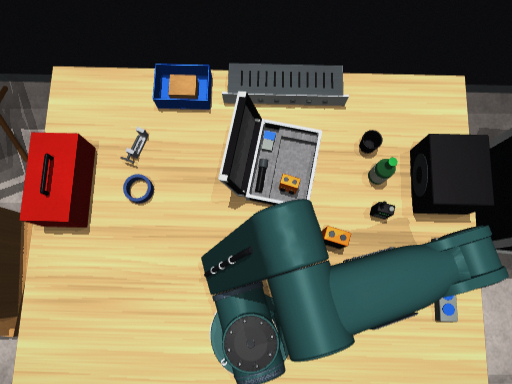

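```bash
python3 - <<'E'
import cv2
a=cv2.imread("pics/scene0.png")[130:280,130:330];b=cv2.imread("pics/top0.png")[85:255,205:365]
cv2.imwrite("pics/s1.png",cv2.resize(a,None,fx=4,fy=4,interpolation=cv2.INTER_CUBIC))
cv2.imwrite("pics/t1.png",cv2.resize(b,None,fx=3.5,fy=3.5,interpolation=cv2.INTER_CUBIC))
E
```

```text
(no output)
```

View pics/s1.png

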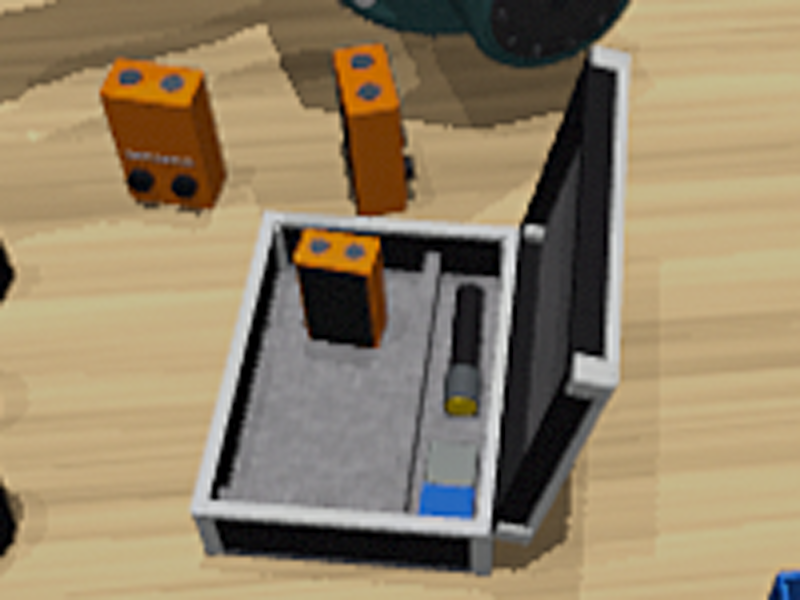

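View pics/t1.png

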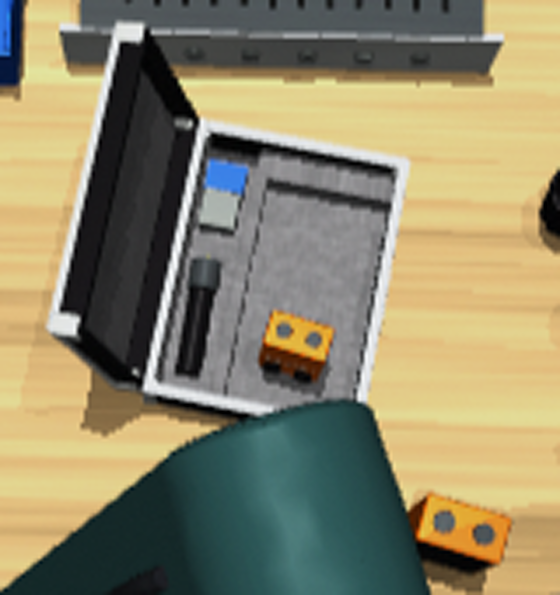

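```bash
cat > h.py <<'E'
import numpy as np,cv2
from bench import imaging
C={n:imaging.calibration(n) for n in("scene","top")}
def plane(n,p,z,c=None):
    c=c or C[n];K,R,t=map(np.array,(c["K"],c["R"],c["t"]))
    d=R.T@np.linalg.solve(K,[*p,1.]);o=-R.T@t
    return o+d*(z-o[2])/d[2]
def tri(ps,pt):
    P=[np.array(C[n]["K"])@np.c_[C[n]["R"],C[n]["t"]] for n in("scene","top")]
    X=cv2.triangulatePoints(P[0],P[1],np.array(ps,float),np.array(pt,float)).ravel();return X[:3]/X[3]
S=lambda x,y:(130+x/4,130+y/4)
T=lambda x,y:(205+x/3.5,85+y/3.5)
E
python3 - <<'E'
from h import *
np.set_printoptions(precision=0,suppress=True)
for p in[(193,512),(490,530),(268,213),(515,232)]:print("rimS",plane("scene",S(*p),70))
for p in[(200,122),(409,160),(145,392)]:print("rimT",plane("top",T(*p),70))
for p in[(300,230),(381,236),(381,265),(295,262)]:print("boxS",plane("scene",S(*p),120))
for p in[(274,310),(335,326),(328,362),(266,345)]:print("boxT",plane("top",T(*p),120))
print("lid outer far",tri(S(628,55),T(50,328)),"near",tri(S(617,382),T(118,24)))
print("lid inner far",tri(S(592,52),T(75,332)),"near",tri(S(575,385),T(145,30)))
E
```

```text
rimS [ 717. -231.   70.]
rimS [752. -15.  70.]
rimS [ 432. -180.   70.]
rimS [472.  31.  70.]
rimT [747. -19.  70.]
rimT [ 712. -236.   70.]
rimT [462.  29.  70.]
boxS [ 495. -147.  120.]
boxS [508. -82. 120.]
boxS [537. -83. 120.]
boxS [ 528. -151.  120.]
boxT [537. -96. 120.]
boxT [ 523. -156.  120.]
boxT [ 487. -149.  120.]
boxT [502. -89. 120.]
lid outer far [479. 110. 276.] near [765.  60. 276.]
lid inner far [476.  86. 278.] near [762.  35. 271.]
```

```bash
python3 - <<'E'
from h import *
np.set_printoptions(precision=0,suppress=True)
f=plane("scene",S(362,213),0);print("B foot -y corner",f,plane("scene",S(405,210),0))
for z in(100,120,140,160):print(z,plane("scene",S(350,92),z),plane("scene",S(395,85),z),plane("scene",S(360,45),z))
f=plane("scene",S(135,205),0);print("A foot",f)
for z in(100,120,140,160):print(z,plane("scene",S(107,98),z))
E
```

```text
B foot -y corner [ 379. -102.    0.] [379. -62.   0.]
100 [ 320. -103.  100.] [315. -63. 100.] [259. -93. 100.]
120 [ 341. -102.  120.] [336. -62. 120.] [281. -92. 120.]
140 [ 361. -101.  140.] [356. -62. 140.] [303. -91. 140.]
160 [ 381. -100.  160.] [377. -62. 160.] [325. -90. 160.]
A foot [ 350. -313.    0.]
100 [ 308. -321.  100.]
120 [ 329. -315.  120.]
140 [ 350. -309.  140.]
160 [ 370. -303.  160.]
```

>>> arm_command:
  jaw: [-1, -1, -1, -1, -1, -1, -1, -1]
  xyz:
    - [0, 0, -2]
    - [0, 0, -2]
    - [0, 0, -2]
    - [0, 0, -2]
    - [0, 0, 0]
    - [0, 0, 0]
    - [0, 0, 0]
    - [0, 0, 0]
  rot:
    - [0, 0, -0.12]
    - [0, 0, -0.12]
    - [0, 0, -0.12]
    - [0, 0, -0.12]
    - [0, 0, -0.12]
    - [0, 0, -0.12]
    - [0, 0, -0.12]
    - [0, 0, -0.093]

```text
time_s: 0.9
tool_pos: [234.4, -469.7, 311.0]
ee_rot: [0.765, 0.644, 0.0, -0.0]
ft_force: [0.3, 0.6, -0.7]
grip_width: 0.005
gripper_force: 0.0
```

>>> arm_command:
  jaw: [-1, -1, -1, -1, -1, -1, -1, -1]
  xyz:
    - [3.5, 1.5, 0]
    - [3.5, 1.5, 0]
    - [3.5, 1.5, 0]
    - [3.5, 1.5, 0]
    - [3.5, 1.5, 0]
    - [3.5, 1.5, 0]
    - [3.5, 1.5, 0]
    - [3.5, 1.5, 0]
  rot:
    - [0, 0, 0]
    - [0, 0, 0]
    - [0, 0, 0]
    - [0, 0, 0]
    - [0, 0, 0]
    - [0, 0, 0]
    - [0, 0, 0]
    - [0, 0, 0]

```text
time_s: 1.7
tool_pos: [401.8, -213.5, 311.2]
ee_rot: [0.766, 0.643, -0.0, -0.0]
ft_force: [0.5, -0.9, 0.7]
grip_width: -0.0
gripper_force: 0.0
```

>>> arm_command:
  jaw: [-1, -1, -1, -1, -1]
  xyz:
    - [3.5, 1.5, 0]
    - [3.5, 1.5, 0]
    - [3.5, 1.5, 0]
    - [0.8, 0.3, 0]
    - [0, 0, 0]
  rot:
    - [0, 0, 0]
    - [0, 0, 0]
    - [0, 0, 0]
    - [0, 0, 0]
    - [0, 0, 0]

```text
time_s: 2.2
tool_pos: [468.5, -111.1, 311.0]
ee_rot: [0.765, 0.643, -0.0, -0.0]
ft_force: [-0.7, -0.5, -0.3]
grip_width: -0.0
gripper_force: 0.0
```

```bash
python3 - <<'E'
from bench import imaging
import cv2,numpy as np
c=imaging.calibration("wrist");np.savez("w.npz",**{k:np.array(c[k]) for k in "KRt"})
cv2.imwrite("pics/w1.png",imaging.read_camera("wrist")[:,:,::-1])
E
```

```text
(no output)
```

View pics/w1.png

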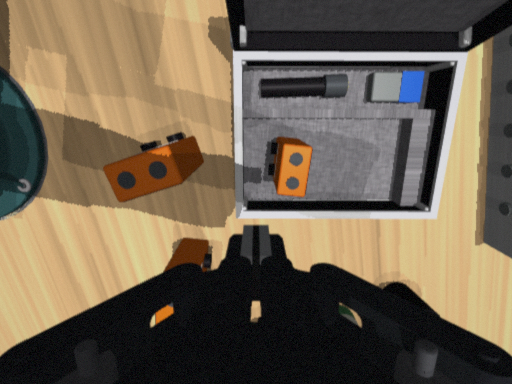

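Wrist view: the box's top spans about (280,139)–(310,195) with knobs towards −x, and the case's rim corners are (233,53), (466,53), (437,217), (236,217).

```bash
python3 - <<'E'
from h import *
np.set_printoptions(precision=0,suppress=True)
w=dict(np.load("w.npz"))
im=cv2.imread("pics/w1.png");h=cv2.cvtColor(im,cv2.COLOR_BGR2HSV)
m=cv2.inRange(h,(8,150,190),(20,255,255));m[:,:255]=0;m[215:]=0
k,_=cv2.findContours(m,0,2);k=max(k,key=cv2.contourArea);b=cv2.boxPoints(cv2.minAreaRect(k))
ps=[plane(0,p,120,w) for p in b];print(b,np.array(ps),np.mean(ps,0))
for p in[(233,53),(466,53),(437,217),(236,217)]:print("rim",plane(0,p,70,w))
E
```

```text
[[277. 193.]
 [284. 143.]
 [312. 147.]
 [305. 197.]] [[ 490. -143.  120.]
 [ 508.  -84.  120.]
 [ 539.  -95.  120.]
 [ 523. -154.  120.]] [ 515. -119.  120.]
rim [465.  31.  70.]
rim [752. -19.  70.]
rim [ 716. -235.   70.]
rim [ 427. -184.   70.]
```

>>> arm_command:
  jaw: [-1, -1, -1, -1, -1, -1, -1]
  xyz:
    - [0.5, 0, 3]
    - [0, 0, 4]
    - [0, 0, 4]
    - [0, 0, 4]
    - [0, 0, 3.5]
    - [0, 0, 1.8]
    - [0, 0, 0]
  rot:
    - [0, 0, 0.06]
    - [0, 0, 0.06]
    - [0, 0, 0]
    - [0, 0, 0]
    - [0, 0, 0]
    - [0, 0, 0]
    - [0, 0, 0]

```text
time_s: 2.95
tool_pos: [467.1, -107.8, 106.4]
ee_rot: [0.804, 0.595, -0.001, -0.002]
ft_force: [-0.8, 1.2, 0.9]
grip_width: -0.005
gripper_force: 0.0
```

>>> arm_command:
  jaw: [-1, -1, -1, -1, -1, -1]
  xyz:
    - [0, 0.5, 0]
    - [0, 0.5, 0]
    - [0, 0.5, 0]
    - [0, 0.5, 0]
    - [0, 0.5, 0]
    - [0, 0, 0]
  rot:
    - [0, 0, 0]
    - [0, 0, 0]
    - [0, 0, 0]
    - [0, 0, 0]
    - [0, 0, 0]
    - [0, 0, 0]

```text
time_s: 3.55
tool_pos: [493.8, -114.6, 108.4]
ee_rot: [0.803, 0.596, 0.0, 0.0]
ft_force: [-1.1, -0.7, -0.3]
grip_width: 0.001
gripper_force: 0.2
```

>>> arm_command:
  jaw: [-1, -1, -1, -1, -1, -1, -1, -1]
  xyz:
    - [0, 0.5, 0]
    - [0, 0.5, 0]
    - [0, 0.5, 0]
    - [0, 0.5, 0]
    - [0, 0.4, 0]
    - [0, 0.4, 0]
    - [0, 0, 0]
    - [0, 0, 0]
  rot:
    - [0, 0, 0]
    - [0, 0, 0]
    - [0, 0, 0]
    - [0, 0, 0]
    - [0, 0, 0]
    - [0, 0, 0]
    - [0, 0, 0]
    - [0, 0, 0]

```text
time_s: 4.35
tool_pos: [519.8, -122.5, 108.2]
ee_rot: [0.803, 0.596, -0.0, -0.0]
ft_force: [0.0, -0.5, -0.8]
grip_width: -0.002
gripper_force: 0.0
```

```bash
python3 - <<'E'
from bench import imaging
import cv2
im=imaging.read_camera("scene")[130:280,130:330,::-1]
cv2.imwrite("pics/s2.png",cv2.resize(im,None,fx=3,fy=3))
E
```

```text
(no output)
```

View pics/s2.png

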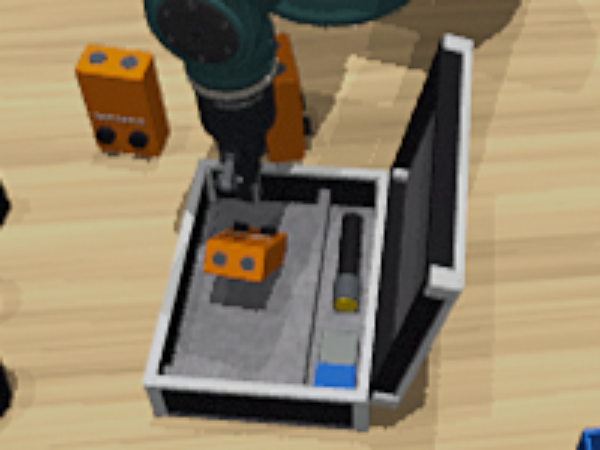

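>>> arm_command:
  jaw: [-1, -1, -1, -1, -1, -1, -1, -1]
  xyz:
    - [0, 0, -2]
    - [0, 0, -3.5]
    - [0, 0, -4]
    - [0, 0, -4]
    - [0, 0, -4]
    - [0, 0, -4]
    - [0, 0, -2]
    - [0, 0, 0]
  rot:
    - [0, 0, 0]
    - [0, 0, 0]
    - [0, 0, 0]
    - [0, 0, -0.06]
    - [0, 0, -0.06]
    - [0, 0, 0]
    - [0, 0, 0]
    - [0, 0, 0]

```text
time_s: 5.2
tool_pos: [520.4, -122.7, 345.9]
ee_rot: [0.766, 0.643, 0.001, 0.002]
ft_force: [0.6, 0.7, -1.2]
grip_width: 0.001
gripper_force: 0.0
```

```bash
python3 - <<'E'
from bench import imaging
import cv2,numpy as np
c=imaging.calibration("wrist");np.savez("w2.npz",**{k:np.array(c[k]) for k in "KRt"})
a=imaging.read_camera("wrist")[:,:,::-1];b=imaging.read_camera("scene")[100:292,130:330,::-1]
cv2.imwrite("pics/w2.png",a)
cv2.imwrite("pics/m2.png",np.hstack([cv2.resize(a,(400,300)),cv2.resize(b,(312,300))]))
E
```

```text
(no output)
```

View pics/m2.png

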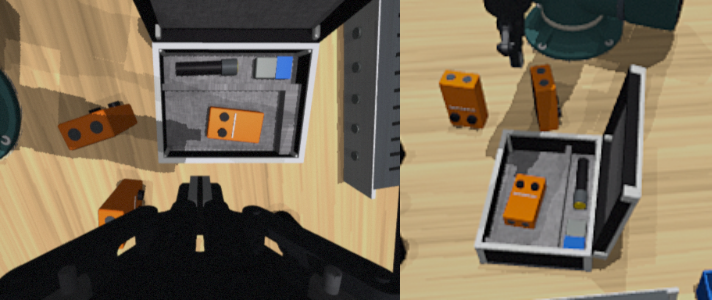

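The box lies flat with its knobs up (at about (235,125) in the left picture), and the torch and battery haven't moved. Next I go over the lid to its far side.

>>> arm_command:
  jaw: [-1, -1, -1, -1, -1, -1, -1, -1]
  xyz:
    - [3.5, 0.6, 0]
    - [3.5, 0.6, 0]
    - [3.5, 0.6, 0]
    - [3.5, 0.6, 0]
    - [3.5, 0.6, 0]
    - [3.5, 0.6, 0]
    - [3.5, 0.6, 0]
    - [1.5, 0.5, 0]
  rot:
    - [0, 0, 0]
    - [0, 0, 0]
    - [0, 0, 0]
    - [0, 0, 0]
    - [0, 0, 0]
    - [0, 0, 0]
    - [0, 0, 0]
    - [0, 0, 0]

```text
time_s: 6.1
tool_pos: [611.4, 128.0, 341.4]
ee_rot: [0.766, 0.643, -0.001, -0.001]
ft_force: [0.6, -0.1, 0.9]
grip_width: 0.001
gripper_force: 0.0
```

```bash
python3 - <<'E'
from bench import imaging,observe
import cv2,numpy as np
a=imaging.read_camera("top")[60:300,150:400,::-1];b=imaging.read_camera("scene")[60:300,110:360,::-1]
cv2.imwrite("pics/m3.png",np.hstack([cv2.resize(x,(400,384)) for x in(a,b)]));print(observe()["tool_pos"])
E
```

```text
[611.52482215 127.12240721 341.18542334]
```

View pics/m3.png

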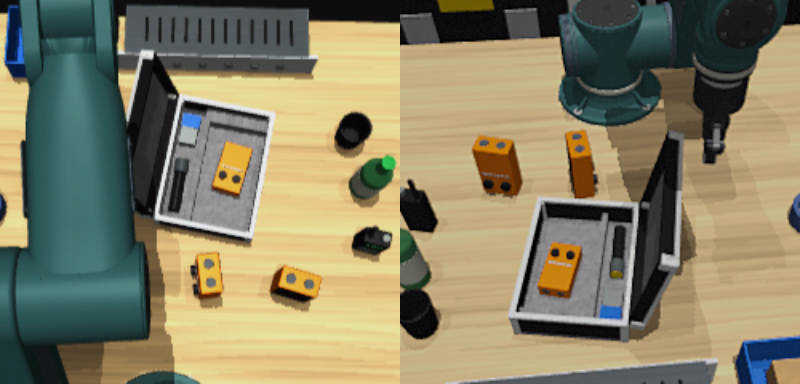

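>>> arm_command:
  jaw: [-1, -1, -1, -1]
  xyz:
    - [0, 0, 3]
    - [0, 0, 3]
    - [0, 0, 3]
    - [0, 0, 0]
  rot:
    - [0, 0, 0]
    - [0, 0, 0]
    - [0, 0, 0]
    - [0, 0, 0]

```text
time_s: 6.6
tool_pos: [609.0, 124.3, 249.3]
ee_rot: [0.766, 0.642, -0.003, -0.002]
ft_force: [0.1, -0.6, 0.3]
grip_width: -0.0
gripper_force: 0.0
```

>>> arm_command:
  jaw: [-1, -1, -1, -1, -1, -1, -1, -1]
  xyz:
    - [-1, 0, 0]
    - [-1, 0, 0]
    - [-1, 0, 0]
    - [-0.7, 0, 0]
    - [-0.7, 0, 0]
    - [-0.7, 0, 0]
    - [-0.7, 0, 0]
    - [-0.7, 0, 0]
  rot:
    - [0, 0, 0]
    - [0, 0, 0]
    - [0, 0, 0]
    - [0, 0, 0]
    - [0, 0, 0]
    - [0, 0, 0]
    - [0, 0, 0]
    - [0, 0, 0]

```text
time_s: 7.4
tool_pos: [600.1, 60.7, 253.7]
ee_rot: [0.766, 0.643, 0.0, 0.0]
ft_force: [1.3, 4.4, 1.9]
grip_width: 0.0
gripper_force: 2.2
```

>>> arm_command:
  jaw: [-1, -1, -1, -1, -1, -1, -1, -1]
  xyz:
    - [-1, 0, 0]
    - [-1, 0, 0]
    - [-1, 0, 0]
    - [-1, 0, 0]
    - [-1, 0, 0]
    - [-1, 0, 0]
    - [-1, 0, 0.1]
    - [-1, 0, 0.2]
  rot:
    - [0, 0, 0]
    - [0, 0, 0]
    - [0, 0, 0]
    - [0, 0, 0]
    - [0, 0, 0]
    - [0, 0, 0]
    - [0, 0, 0]
    - [0, 0, 0]

```text
time_s: 8.2
tool_pos: [585.8, -18.3, 250.0]
ee_rot: [0.766, 0.643, -0.0, -0.0]
ft_force: [0.8, 4.4, -0.0]
grip_width: 0.001
gripper_force: 1.7
```

>>> arm_command:
  jaw: [-1, -1, -1, -1, -1, -1, -1, -1]
  xyz:
    - [-1, 0, 0.2]
    - [-1, 0, 0.3]
    - [-1, 0, 0.3]
    - [-1, 0, 0.5]
    - [-1, 0, 0.6]
    - [-1, 0, 0.7]
    - [-1, 0, 0.7]
    - [-0.9, 0, 0.8]
  rot:
    - [0, 0, 0]
    - [0, 0, 0]
    - [0, 0, 0]
    - [0, 0, 0]
    - [0, 0, 0]
    - [0, 0, 0]
    - [0, 0, 0]
    - [0, 0, 0]

```text
time_s: 9.0
tool_pos: [572.3, -96.3, 208.7]
ee_rot: [0.766, 0.643, -0.0, 0.0]
ft_force: [0.9, 1.5, 3.9]
grip_width: -0.002
gripper_force: 1.4
```

>>> arm_command:
  jaw: [-1, -1, -1, -1, -1, -1, -1, -1]
  xyz:
    - [-0.9, 0, 0.9]
    - [-0.9, 0, 1]
    - [-0.9, 0, 1]
    - [-0.8, 0, 1.1]
    - [-0.6, 0, 1.1]
    - [-0.5, 0, 1.1]
    - [-0.5, 0, 1.1]
    - [-0.4, 0, 1.1]
  rot:
    - [0, 0, 0]
    - [0, 0, 0]
    - [0, 0, 0]
    - [0, 0, 0]
    - [0, 0, 0]
    - [0, 0, 0]
    - [0, 0, 0]
    - [0, 0, 0]

```text
time_s: 9.8
tool_pos: [562.6, -149.7, 124.3]
ee_rot: [0.766, 0.643, -0.0, -0.0]
ft_force: [-0.5, 0.4, 1.6]
grip_width: 0.0
gripper_force: 0.9
```

>>> arm_command:
  jaw: [-1, -1, -1, -1]
  xyz:
    - [-0.3, 0, 0.8]
    - [-0.2, 0, 0.7]
    - [-0.2, 0, 0.6]
    - [0, 0, 0]
  rot:
    - [0, 0, 0]
    - [0, 0, 0]
    - [0, 0, 0]
    - [0, 0, 0]

```text
time_s: 10.2
tool_pos: [561.2, -156.3, 103.5]
ee_rot: [0.766, 0.643, -0.0, -0.0]
ft_force: [0.7, 0.5, 1.4]
grip_width: 0.004
gripper_force: 0.0
```

>>> arm_command:
  jaw: [-1, -1, -1]
  xyz:
    - [0, 0, 0.2]
    - [0, 0, 0.2]
    - [0, 0, 0]
  rot:
    - [0, 0, 0]
    - [0, 0, 0]
    - [0, 0, 0]

```text
time_s: 10.5
tool_pos: [561.7, -156.3, 100.3]
ee_rot: [0.766, 0.643, 0.0, 0.0]
ft_force: [0.6, -0.0, -0.2]
grip_width: 0.001
gripper_force: 0.0
```

>>> arm_command:
  jaw: [-1, -1]
  xyz:
    - [0, 0, 0.15]
    - [0, 0, 0]
  rot:
    - [0, 0, 0]
    - [0, 0, 0]

```text
time_s: 10.7
tool_pos: [561.8, -156.3, 99.9]
ee_rot: [0.766, 0.643, 0.0, 0.001]
ft_force: [-4.2, 1.9, 15.8]
grip_width: 0.0
gripper_force: 7.7
```

>>> arm_command:
  jaw: [-1, -1, -1, -1, -1, -1, -1, -1]
  xyz:
    - [0, 0, 0.1]
    - [0, 0, 0]
    - [0, 0, -1]
    - [0, 0, -4]
    - [0, 0, -4]
    - [0, 0, -4]
    - [0, 0, -4]
    - [0, 0, 0]
  rot:
    - [0, 0, 0]
    - [0, 0, 0]
    - [0, 0, 0]
    - [0, 0, 0]
    - [0, 0, 0]
    - [0, 0, 0]
    - [0, 0, 0]
    - [0, 0, 0]

```text
time_s: 11.5
tool_pos: [563.0, -156.8, 273.0]
ee_rot: [0.766, 0.643, 0.002, 0.003]
ft_force: [-0.3, -0.2, -0.1]
grip_width: 0.003
gripper_force: 0.0
```

```bash
python3 - <<'E'
from bench import imaging
import cv2,numpy as np
b=imaging.read_camera("scene")[90:290,80:420,::-1]
cv2.imwrite("pics/m4.png",cv2.resize(b,None,fx=2.3,fy=2.3))
E
```

```text
(no output)
```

View pics/m4.png

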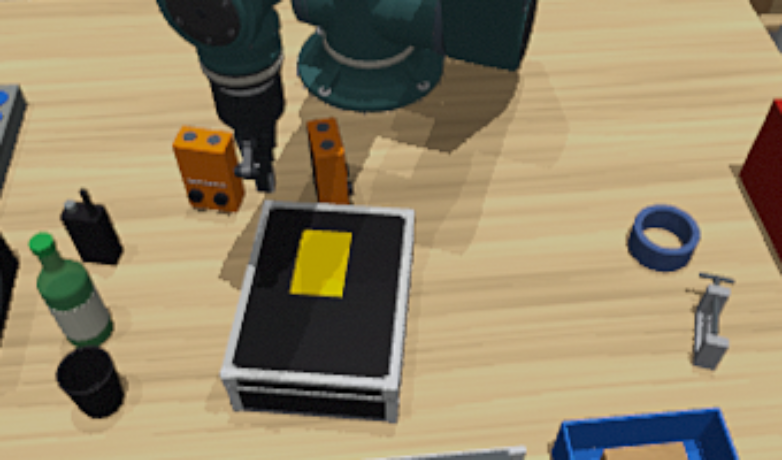

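The picture shows the lid shut flush on the case, the bystanders where they were, and the gripper touching nothing, so I'm handing the job in.

```bash
python3 -c "
from bench import workorder
print(workorder.job_done())"
```

```text
the job is handed in; nothing more can be done
None
```

The small stage box lies flat on its back with its knobs up in its bay, the lid is fully shut, nothing else appears to have moved, and I handed the job in after about 12 s of robot time.

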